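# Set the stirrer to speed four and start it

## Robot

A 6-joint arm with a two-finger parallel gripper is mounted at the origin on the work surface. World frame = base frame: x ahead of the robot, y to its left, z up, the work surface at z = 0. Lengths are in m, angles in rad, forces in N, time in s.
With the tool pointing down it reaches from about 0.3 to 0.85 m from the base axis. Payload 5.4 kg.
Tool frame: the origin (TCP) lies midway between the tips of the shut fingers; the grasp point (between the pads) lies 19 mm behind it; z points along the fingers, y is the line along which they close (so a half turn about z gives the same grasp; the last joint's range is limited). The gripper opens to 85 mm and grips with 20 to 120 N. Pads are 22 mm wide; open, the fingers measure 114 mm over their backs; the gripper's body (76 mm by 85 mm) begins 54 mm behind the grasp point. The pads swing forward as they close: fully open they stand 13 mm farther back than shut.
Start: joints at [0.943, 0.158, 1.597, -0, 1.386, -0.21], TCP at [0.233, 0.526, 0.231] pointing down, gripper open.
Joint ranges: [-2.91, 2.91], [-0.94, 2.29], [0.18, 2.7], [-1.29, 4.43], [0.17, 2.64], [-3, 3]. Speed limits (rad/s): [2.57, 2.57, 3.14, 3.14, 3.14, 3.14].

## Interface

Orientations are given as a rotation vector (axis times angle).
In Python, from workcell import arm gives the robot as it stands.
- The arm moves only by the tool step_arm, never from a script. Its argument "moves" is text: rows parted by semicolons, each of 7 numbers parted by spaces: the turn, a rotation vector about the tool's x, y, z scaled (see below), then the shift along the tool's x, y, z scaled (see below), then the closure, from -1 (fully open) to 1 (shut), so that 0 is half open. A call has 1 to 5 rows; each row is the pose to reach, as a shift and turn from the pose commanded when the call began, along the tool's axes at that moment, turning the shorter way round; what a row does not reach only later rows make up. The controller multiplies each number of a shift by 0.5 m and each number of a turn by 180 degrees. A row lasts 1/12 s, in which the tool goes at most 41.7 mm and 7.16 degrees, less where a joint would pass 70% of its speed; a pose out of reach is approached as far as the arm can. A call with a number of a shift or a turn outside -1 to 1 is refused whole. A call with a gripper value outside its range is refused whole. The fingers move at their own pace and stop on an object; "grip_force" is the grip in N (left out, the last holds). Time passes only in rows, so rows that repeat a pose let the fingers close. It gives the time, the measured TCP pose, the force, the opening and the grip force at its end, in the units of the state.
- arm.state(): the state, without advancing time (a new reading comes with each control period).
- arm.read_camera(name): name is "side" or "top"; returns the picture (420x560x3 uint8, red, green, blue); there is no depth.
- arm.camera_info(name): a dict with "fx", "fy", "cx", "cy" (pixels), "dist_coeffs" ([k1, k2, p1, p2, k3] as OpenCV has them; the pictures are not rectified), "rvec" (rotation vector, rad) and "tvec" (3), from world to camera coordinates, as OpenCV has them. Camera axes: x right, y down, z forward; pixel columns grow to the right and rows downward; lengths in m; the calibration is good to about 2 mm. A picture is of the moment at which its call begins. camera_info takes no time and is no camera call.
- arm.job_done(): hands the job in; it is judged then, once.
The state is a dict: "t": time; "joints": joint angles; "joint_velocities": joint speeds; "joint_efforts": joint torques, N m; "eef_pos": TCP position; "ee_rot": TCP orientation; "wrist_force": force on the tool from outside, world axes, zero at the start; "moment": the same for the moment, N m; "grip_width": finger opening in m; "gripper_force": force on a finger pad.
Only numpy, scipy, OpenCV 4.12 (cv2) and the standard library are available. Lean on these libraries where they do the work, as an engineer would, in place of code of your own. Each camera call takes 0.05 s, during which the arm holds its last target. There are 200 camera calls.

## Task

With a fingertip, push the stirrer's dial pointer round clockwise, click by click, until it rests at the fourth mark (four pips), without going past it and without gripping the dial. Then press the start button fully down, let it come up, and move away from everything. Leave the flask, the vials and the other things where they stand.

Things in the scene. Friction and masses are not known exactly. Their poses are not given: they have to be found in the camera images.
- stirrer: Bench stirrer, fixed white housing 210 (x) by 430 (y) by 60 mm high; origin at the centre of its underside. Its x points away from the robot, y to the left, yaw within 0.35 rad. The flat deck (top) is 60 mm above the bench. In its frame (mm): dial axis (0, 50), start button (0, 165), steel plate 150 x 150 x 8 with the flask (0, -125).
- selector (a joint): Speed dial on a vertical axis, 7 clicks 0.628 rad (36 deg) apart. Rad: 0 at OFF, growing clockwise from above: mark 1 0.628, mark 4 2.513, mark 6 3.77, then an end stop. A sprung detent holds each click; leaving one takes about 0.07 N m (2 N at the pointer's end), and past half-way the dial snaps forward by itself into the next click and stays there.
- dial_axis (a point): On the dial's axis, level with the top of its wing, 37 mm above the deck. A round hub (radius 18, 13 mm high) carries one upright black wing 14 mm thick, from 7 to 37 mm above the deck; its long end is the pointer (42 mm from the axis, white line on top), its short tail ends 16 mm from the axis.
- pointer_tip (a point): Middle of the wing's pointer end, 42 mm from the axis, 22 mm above the deck; the direction from the axis to it is where the dial points.
- mark4 (a point): Point on the deck at mark 4 (four pips), 56 mm from the dial's axis. The marks lie round the dial 50 to 70 mm from its axis: OFF is a bar, marks 1 to 6 have 1 to 6 pips. In the stirrer's frame OFF lies at 108 deg from x towards y, and each next mark 36 deg further clockwise (mark 4 at -36 deg).
- start (a joint): Start button, a spring push button pressed straight down: 0 up, 0.006 m fully down at 5 N; it comes up by itself.
- start_top (a point): Centre of the top of the start button: a round cap of radius 13 mm in a grey housing on the deck, left of the dial.
- flask: Bystander, leave alone: stoppered glass conical flask, base radius 38, 130 tall, on the stirrer's square steel plate (mm); origin at the centre of its underside.
- vial: Bystander, leave alone: small amber vial, radius 12, 45 tall, on the deck beyond the dial and the button (far side from the robot) (mm); origin at the centre of its underside.
- vial2: Bystander, leave alone: small clear vial, radius 12, 45 tall, on the deck on the robot's side of the dial and the button (mm); origin at the centre of its underside.
- cylinder: Bystander, leave alone: measuring cylinder, 168 tall, to the right (mm); origin at the centre of its underside.
- reagent: Bystander, leave alone: amber bottle, radius 30, 120 tall, to the left (mm); origin at the centre of its underside.
- beaker: Bystander, leave alone: glass beaker, radius 35, 85 tall, to the right (mm); origin at the centre of its underside.
- carton: Bystander, leave alone: paper carton 50 x 130 x 40 on the green mat, left (mm); origin at the centre of its underside.
- tub: Bystander, leave alone: white jar, radius 28, 60 tall, on the green mat, left (mm); origin at the centre of its underside.

How it is judged:
By the outcome, as a careful person would: the job done as asked, in the order asked, and still so for the second after the job is handed in, with the robot touching nothing.
It also fails if it takes over 54 s, if anything falls off the work surface, if the arm or the gripper's body presses on something with over 40 N, if the wrist force passes 120 N, or if a joint passes its speed limit or range.

## Working session

There is one attempt and no reset: what is moved stays moved. The work goes in short steps, Python scripts to look and compute and a tool call to move; the robot and the scene stay as the last step left them, time stands still between calls to the robot, and variables do not carry over. Pictures are saved under pics/ and viewed, at most 10 in all, crops included, and the job is handed in when it is done.

Besides the shell and the picture viewer there is one more tool, called after "Call:" as a command line: name --argument value ..., lists and objects as JSON in quotes. step_arm: Moves the arm, as the interface text tells. Its arguments: {"type":"object","properties":{"moves":{"type":"string"},"grip_force":{"type":"number"}},"required":["moves"]}

```bash
mkdir -p pics; cat > h.py <<'E'
import numpy as np, cv2
from workcell import arm
from scipy.spatial.transform import Rotation as R
def cam(n):
    c=arm.camera_info(n);K=np.array([[c['fx'],0,c['cx']],[0,c['fy'],c['cy']],[0,0,1.]])
    return K,np.array(c['dist_coeffs'],float),np.array(c['rvec'],float),np.array(c['tvec'],float)
def ray(n,uv,z):
    K,d,r,t=cam(n);p=cv2.undistortPoints(np.array(uv,float).reshape(-1,1,2),K,d).reshape(-1,2)
    M=cv2.Rodrigues(r)[0];o=-M.T@t;v=np.c_[p,np.ones(len(p))]@M
    return o+v*((z-o[2])/v[:,2:3])
def proj(n,P):
    K,d,r,t=cam(n);return cv2.projectPoints(np.array(P,float).reshape(-1,1,3),r,t,K,d)[0].reshape(-1,2)
def snap(n,f):
    im=arm.read_camera(n)[:,:,::-1].copy();cv2.imwrite(f,im);return im
E
python3 - <<'E'
from h import *
for n in('top','side'):
    im=snap(n,f'pics/{n}0.png'); K,d,r,t=cam(n); print(n,K[0,0],-cv2.Rodrigues(r)[0].T@t)
a=cv2.imread('pics/top0.png');cv2.imwrite('pics/top0b.png',cv2.resize(a,(784,588)))
print(arm.state())
E
```

```text
top 423.11847405004613 [0.43661137 0.04387584 1.20718228]
side 505.0117716741871 [0.36157859 0.91425159 1.13808659]
{'t': 0.1, 'joints': array([ 9.42913590e-01,  1.58950358e-01,  1.59813305e+00,  3.41355535e-06,
        1.38616538e+00, -2.10089792e-01]), 'joint_velocities': array([-0.00022721,  0.00040483, -0.0025062 ,  0.0004554 , -0.00184847,
        0.00021031]), 'joint_efforts': array([ 2.18479327e-04, -3.96987784e+01, -3.32339036e+01, -1.33478698e-04,
        4.16473806e-03, -8.71138724e-06]), 'eef_pos': array([0.23299245, 0.52509092, 0.23042199]), 'ee_rot': array([-6.51365440e-01, -3.07263236e+00,  2.37377438e-03]), 'wrist_force': array([0.25467989, 0.14605989, 0.55837592]), 'moment': array([ 0.01861834, -0.04911981,  0.01216301]), 'gripper_force': 0.0, 'grip_width': 0.08526140056864324}
```

View pics/top0b.png

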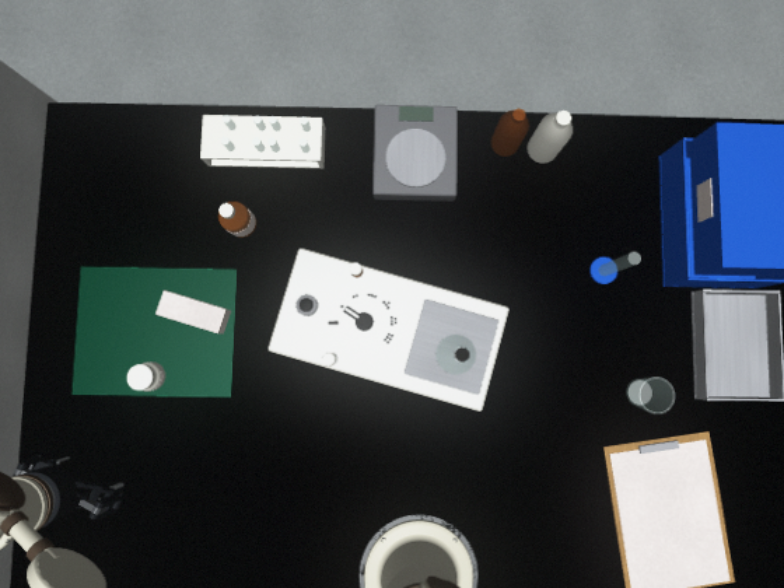

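View pics/side0.png

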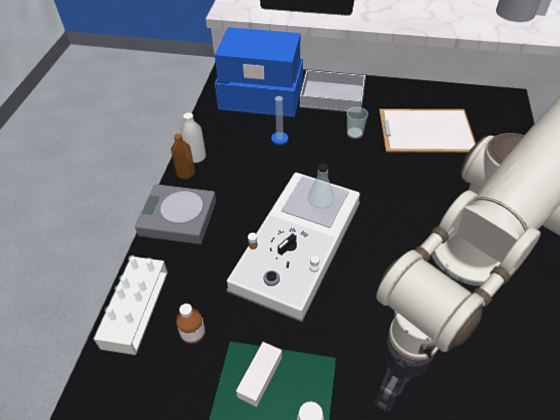

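The top view (784-wide copy) shows the white stirrer, with the dial hub at about (364,321) and its pointer up-left towards about (345,308), near mark 1. The button is at (306,305), the amber vial at (356,270), the clear vial at (330,359) and the flask at (462,355). The side view agrees, with the dial at (288,243) and the button at (271,278).

```bash
cat > meas.py <<'E'
from h import *
im=cv2.imread('pics/top0.png');g=im.min(2)
m=((g>110)*255).astype(np.uint8);m[:, :180]=0;m[:,375:]=0;m[:170]=0;m[300:]=0
m=cv2.morphologyEx(m,cv2.MORPH_CLOSE,np.ones((25,25)))
c=max(cv2.findContours(m,0,2)[0],key=cv2.contourArea)
c2=ray('top',c.reshape(-1,2).astype(float),.06)[:,:2]
rc=cv2.minAreaRect((c2*1000).astype(np.float32));print(rc)
b=cv2.boxPoints(rc)/1000;
e=[b[1]-b[0],b[2]-b[1]];l=max(e,key=np.linalg.norm);l=l*np.sign(l[1]);yaw=np.arctan2(-l[0],l[1]);ctr=b.mean(0)
print('ctr',ctr,'yaw',yaw)
c_,s_=np.cos(yaw),np.sin(yaw);W=lambda x,y,z=.06:np.r_[ctr+[c_*x-s_*y,s_*x+c_*y],z]
def S(p): d=np.array(p)[...,:2]-ctr;return np.stack([c_*d[...,0]+s_*d[...,1],-s_*d[...,0]+c_*d[...,1]],-1)
if __name__=='__main__':
    print('dial',W(0,.05),'btn',W(0,.165))
    for n in('top','side'):
        a=cv2.imread(f'pics/{n}0.png');k=5
        P=[W(0,.05,.097),W(0,.165,.08)]+[W(.056*np.cos(t),.05+.056*np.sin(t)) for t in np.radians(108-36*np.arange(7))]
        q=proj(n,P);o=q[0]-[75,50];o=o.astype(int)
        z=cv2.resize(a[o[1]:o[1]+100,o[0]:o[0]+150],None,fx=k,fy=k,interpolation=2)
        for i,p in enumerate(q): cv2.circle(z,tuple(int(v) for v in (p-o+.5)*k),3,(0,0,255) if i!=6 else (0,255,0),-1)
        cv2.imwrite(f'pics/{n}z.png',z);print(n,o)
E
python3 meas.py
```

```text
((480.83123779296875, 63.957611083984375), (428.451171875, 212.16085815429688), 75.12608337402344)
ctr [0.4808312  0.06395762] yaw -0.25959885
dial [0.49366584 0.11228227 0.06      ] btn [0.52318555 0.22342896 0.06      ]
top [184 178]
side [215 186]
```

View pics/topz.png

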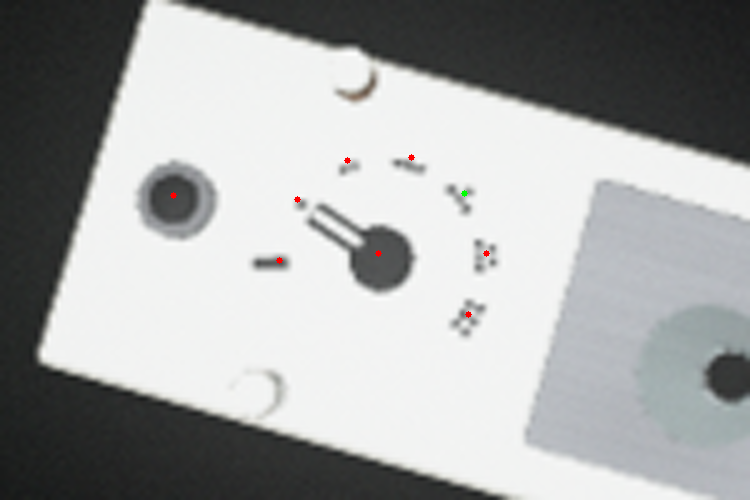

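View pics/sidez.png

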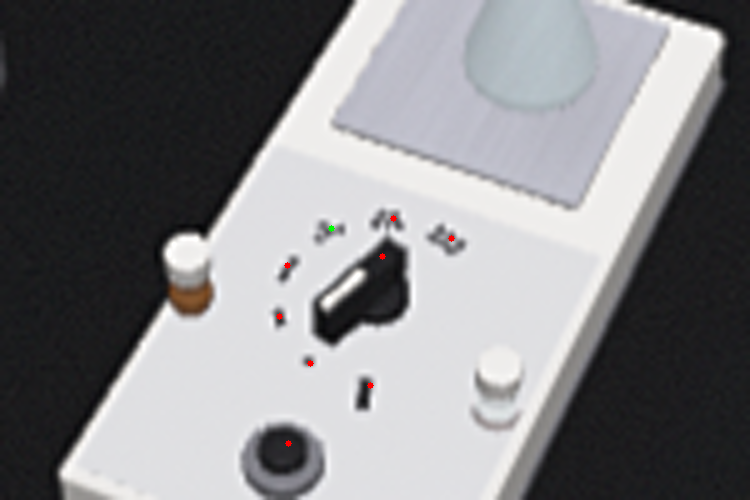

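Pointer is at mark 1; the predicted marks fit to within about 2 mm in both views (mark 4 at crop (462,197)). Next I work out vial clearances and the first moves.

```bash
cat > plan.py <<'E'
import io,contextlib,sys
with contextlib.redirect_stdout(io.StringIO()):
    from meas import *
D=W(0,.05)[:2]
def push(th,r=.033,gap=0.): # th deg world of pointer; finger centre touching the face
    t=np.radians(th);u=np.r_[np.cos(t),np.sin(t)];T=np.r_[np.sin(t),-np.cos(t)]
    return D+r*u-(.018+gap)*T
def row(p,yaw,close=1): # tool y at yaw deg, tool down
    s=arm.state();R0=R.from_rotvec(s['ee_rot']);y=np.radians(yaw)
    yv=np.r_[np.cos(y),np.sin(y),0];zv=np.r_[0,0,-1.];xv=np.cross(yv,zv)
    T=R.from_matrix(np.c_[xv,yv,zv])
    print(np.round(np.r_[(R0.inv()*T).as_rotvec()/np.pi,R0.inv().apply(np.array(p)-s['eef_pos'])/.5],4),close)
A1=np.degrees(yaw)+72
E
python3 - <<'E'
from plan import *
o=np.array([184,178])
for n,p in(('amber',(353,68)),('clear',(256,390))):
    w=ray('top',[np.array(p)/5+o],.105)[0];print(n,w,S(w))
print('D',D,A1)
for g in(.012,0):print(push(A1,gap=g))
p=push(A1,gap=.012)
row(np.r_[p,.231],A1);row(np.r_[p,.14],A1);row(np.r_[p,.082],A1)
E
```

```text
amber [0.58891315 0.12629684 0.105     ] [0.08845841 0.08799429]
clear [0.42019952 0.17189439 0.105     ] [-0.0863067   0.08875642]
D [0.49366584 0.11228227] 57.126083
[0.48638195 0.15628165]
[0.49646035 0.14976814]
[-5.000e-04 -1.000e-04  4.960e-02 -7.625e-01 -4.686e-01 -7.000e-04] 1
[-5.000e-04 -1.000e-04  4.960e-02 -7.625e-01 -4.683e-01  1.813e-01] 1
[-5.000e-04 -1.000e-04  4.960e-02 -7.626e-01 -4.681e-01  2.973e-01] 1
```

Call:
step_arm --moves "0 0 0.0496 -0.7625 -0.4686 0 1;0 0 0.0496 -0.7625 -0.4686 0 1;0 0 0.0496 -0.7625 -0.4686 0 1;0 0 0.0496 -0.7625 -0.4686 0 1;0 0 0.0496 -0.7625 -0.4686 0 1" --grip_force 40

```text
t: 0.52
eef_pos: [0.3516, 0.3521, 0.2309]
ee_rot: [-0.888, -3.013, 0.001]
wrist_force: [1.0, 0.9, 0.5]
grip_width: 0.0256
gripper_force: 0.0
```

```bash
python3 -c "
from plan import *
p=push(A1,gap=.012);row(np.r_[p,.231],A1)"
```

```text
[-2.000e-04 -1.000e-04  3.000e-04 -4.388e-01 -1.829e-01 -2.000e-04] 1
```

Call:
step_arm --moves "0 0 0 -0.439 -0.183 0 1;0 0 0 -0.439 -0.183 0 1;0 0 0 -0.439 -0.183 0 1;0 0 0 -0.439 -0.183 0 1;0 0 0 -0.439 -0.183 0 1"

```text
t: 0.93
eef_pos: [0.4698, 0.1802, 0.231]
ee_rot: [-0.889, -3.013, 0.0]
wrist_force: [1.4, 0.4, -0.1]
grip_width: -0.0
gripper_force: 0.0
```

Call:
step_arm --moves "0 0 0 0 0 0 1;0 0 0 0 0 0 1;0 0 0 0 0 0 1"

```text
t: 1.18
eef_pos: [0.4688, 0.1824, 0.2308]
ee_rot: [-0.889, -3.012, -0.0]
wrist_force: [-0.2, 0.4, -0.0]
grip_width: -0.0001
gripper_force: 0.0
```

```bash
python3 -c "
from plan import *
p=push(A1,gap=.012);row(np.r_[p,.231],A1);row(np.r_[p,.082],A1)"
```

```text
[-0.0001 -0.0004 -0.0001 -0.058  -0.0247 -0.0004] 1
[-1.000e-04 -4.000e-04 -1.000e-04 -5.840e-02 -2.460e-02  2.976e-01] 1
```

Shift over, then down partway and check with both cameras.

Call:
step_arm --moves "0 0 0 -0.058 -0.025 0 1;0 0 0 -0.058 -0.025 0.08 1;0 0 0 -0.058 -0.025 0.16 1;0 0 0 -0.058 -0.025 0.2 1;0 0 0 -0.058 -0.025 0.2 1"

```text
t: 1.6
eef_pos: [0.4816, 0.1571, 0.1257]
ee_rot: [-0.882, -3.004, 0.006]
wrist_force: [-1.0, 0.5, -0.6]
grip_width: 0.0001
gripper_force: 0.0
```

```bash
python3 - <<'E'
from plan import *
a=snap('top','pics/t1.png');b=snap('side','pics/s1.png')
z=lambda a,o:cv2.resize(a[o[1]:o[1]+110,o[0]:o[0]+150],None,fx=2.6,fy=2.6,interpolation=2)
cv2.imwrite('pics/c1.png',np.hstack([z(a,(184,173)),z(b,(215,180))]))
p=push(A1,gap=.012);row(np.r_[p,.082],A1);print(arm.state()['eef_pos'])
E
```

```text
[-0.0002 -0.0003  0.0008 -0.0016 -0.0011  0.0988] 1
[0.48606023 0.15717076 0.13139892]
```

View pics/c1.png

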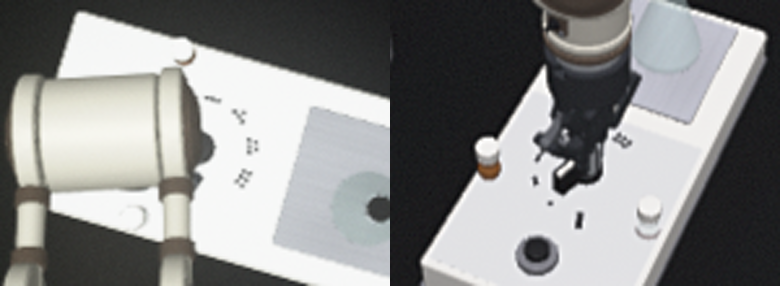

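The arm hides the dial from above. In the side view (right half) the finger is on the robot side of the pointer at (575,175), the correct side for pushing clockwise.

Call:
step_arm --moves "0 0 0 -0.001 -0.001 0.05 1;0 0 0 -0.001 -0.001 0.099 1;0 0 0 -0.001 -0.001 0.099 1;0 0 0 -0.001 -0.001 0.099 1"

```text
t: 2.03
eef_pos: [0.4874, 0.1559, 0.0831]
ee_rot: [0.887, 3.013, 0.001]
wrist_force: [-0.3, -0.6, 0.3]
grip_width: -0.0001
gripper_force: 0.0
```

```bash
python3 - <<'E'
from plan import *
print(arm.state()['eef_pos'],arm.state()['wrist_force'])
for d in(0,8,14,19,24):row(np.r_[push(A1-d),.082],A1-d)
E
```

```text
[0.48737299 0.15586319 0.08313637] [-0.28729859 -0.59745862  0.29254761]
[ 0.0002  0.0002  0.0004 -0.0219 -0.0004  0.0023] 1
[ 0.0002  0.0002  0.0448 -0.0314  0.004   0.0023] 1
[ 0.0002  0.0002  0.0782 -0.0389  0.0063  0.0023] 1
[ 2.000e-04  1.000e-04  1.059e-01 -4.530e-02  7.700e-03  2.300e-03] 1
[ 2.000e-04  1.000e-04  1.337e-01 -5.180e-02  8.500e-03  2.300e-03] 1
```

Call:
step_arm --moves "0 0 0 -0.022 0 0 1;0 0 0.045 -0.031 0.004 0 1;0 0 0.078 -0.039 0.006 0 1;0 0 0.078 -0.039 0.006 0 1"

```text
t: 2.37
eef_pos: [0.508, 0.1468, 0.0845]
ee_rot: [1.253, 2.876, 0.003]
wrist_force: [-0.7, 0.4, -1.4]
grip_width: 0.0002
gripper_force: 0.0
```

```bash
python3 - <<'E'
from plan import *
print(arm.state()['eef_pos'])
for d in(14,19,24):row(np.r_[push(A1-d),.082],A1-d)
E
```

```text
[0.5080056  0.14684253 0.08452941]
[ 0.0012  0.0011 -0.0012  0.0052 -0.0022  0.005 ] 1
[ 0.0013  0.001   0.0266 -0.0007  0.0007  0.0051] 1
[ 0.0013  0.001   0.0544 -0.0068  0.0031  0.0051] 1
```

Call:
step_arm --moves "0 0 0.0 0 0 0 1;0 0 0 0 0 0 1"

```text
t: 2.53
eef_pos: [0.5062, 0.147, 0.0832]
ee_rot: [1.245, 2.882, 0.002]
wrist_force: [0.3, -0.2, -0.7]
grip_width: -0.0002
gripper_force: 0.0
```

```bash
python3 - <<'E'
from plan import *
print(arm.state()['eef_pos'])
for d in(14,19,24):row(np.r_[push(A1-d),.082],A1-d)
b=snap('side','pics/s2.png')
cv2.imwrite('pics/c2.png',cv2.resize(b[190:280,225:345],None,fx=5,fy=5,interpolation=2))
E
```

```text
[0.50623078 0.14701959 0.08320361]
[0.0006 0.0006 0.0007 0.0025 0.0002 0.0024] 1
[ 0.0006  0.0005  0.0285 -0.0034  0.003   0.0024] 1
[ 0.0006  0.0005  0.0563 -0.0095  0.0054  0.0024] 1
```

View pics/c2.png

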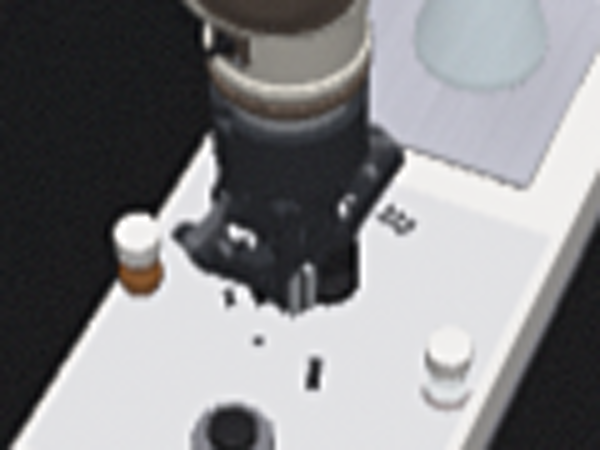

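The finger hides the wing, so this side view (finger at (300,285)) doesn't settle whether it snapped. I continue to 24° for mark 2, then 60° for mark 3, then retreat and look.

Call:
step_arm --moves "0 0 0.028 -0.003 0.003 0.002 1;0 0 0.056 -0.009 0.005 0.002 1;0 0 0.056 -0.009 0.005 0.002 1;0 0 0.056 -0.009 0.005 0.002 1"

```text
t: 2.92
eef_pos: [0.5101, 0.1455, 0.0811]
ee_rot: [1.494, 2.763, 0.0]
wrist_force: [0.5, 0.0, 0.6]
grip_width: 0.0003
gripper_force: 0.0
```

```bash
python3 - <<'E'
from plan import *
print(arm.state()['eef_pos'])
for d in(24,30,36,42,48,):row(np.r_[push(A1-d),.082],A1-d)
E
```

```text
[0.51006864 0.14554319 0.08107683]
[ 0.0001  0.0001  0.0005 -0.0018  0.0022 -0.0018] 1
[ 0.0001  0.0001  0.0338 -0.0089  0.0056 -0.0018] 1
[ 0.0001  0.0001  0.0671 -0.0163  0.0082 -0.0018] 1
[ 1.000e-04  1.000e-04  1.005e-01 -2.400e-02  1.000e-02 -1.800e-03] 1
[ 1.000e-04  1.000e-04  1.338e-01 -3.180e-02  1.110e-02 -1.800e-03] 1
```

Call:
step_arm --moves "0 0 0.034 -0.009 0.006 -0.002 1;0 0 0.067 -0.016 0.008 -0.002 1;0 0 0.1 -0.024 0.01 -0.002 1;0 0 0.134 -0.032 0.011 -0.002 1;0 0 0.134 -0.032 0.011 -0.002 1"

```text
t: 3.33
eef_pos: [0.5233, 0.1351, 0.0819]
ee_rot: [2.042, 2.387, 0.0]
wrist_force: [-0.7, 0.1, 0.1]
grip_width: -0.0003
gripper_force: 0.0
```

```bash
python3 - <<'E'
from plan import *
print(arm.state()['eef_pos'])
for d in(48,52,56,60):row(np.r_[push(A1-d),.082],A1-d)
E
```

```text
[0.52334598 0.13507929 0.0819266 ]
[ 0.     -0.     -0.0012  0.0004  0.0002 -0.0001] 1
[ 0.     -0.      0.021  -0.0043  0.0025 -0.0001] 1
[ 0.     -0.      0.0432 -0.0091  0.0046 -0.0001] 1
[ 0.     -0.      0.0654 -0.0141  0.0063 -0.0001] 1
```

Call:
step_arm --moves "0 0 0.021 -0.004 0.002 0 1;0 0 0.043 -0.009 0.005 0 1;0 0 0.065 -0.014 0.006 0 1;0 0 0.065 -0.014 0.006 0 1;0 0 0.065 -0.014 0.006 0 1"

```text
t: 3.75
eef_pos: [0.5273, 0.1286, 0.0819]
ee_rot: [2.269, 2.172, -0.0]
wrist_force: [0.5, 0.4, 0.3]
grip_width: -0.0002
gripper_force: 0.0
```

Call:
step_arm --moves "0 0 0 0.04 0 0 1;0 0 0 0.04 0 -0.08 1;0 0 0 0.04 0 -0.16 1;0 0 0 0.04 0 -0.2 1;0 0 0 0.04 0 -0.2 1"

```text
t: 4.17
eef_pos: [0.5319, 0.1492, 0.1883]
ee_rot: [2.265, 2.167, 0.013]
wrist_force: [0.9, -1.1, 0.8]
grip_width: -0.0001
gripper_force: 0.0
```

```bash
python3 - <<'E'
from plan import *
print(arm.state()['eef_pos'])
row(np.r_[.50,.29,.19],A1-60)
E
```

```text
[0.5319139  0.14915894 0.18825633]
[ 0.0036 -0.0003  0.0019  0.2786 -0.0762 -0.0041] 1
```

Call:
step_arm --moves "0 0 0 0.28 -0.076 0 1;0 0 0 0.28 -0.076 0 1;0 0 0 0.28 -0.076 0 1;0 0 0 0.28 -0.076 0 1;0 0 0 0.28 -0.076 0 1"

```text
t: 4.58
eef_pos: [0.4951, 0.294, 0.1807]
ee_rot: [-2.265, -2.175, 0.001]
wrist_force: [0.6, -0.6, -0.6]
grip_width: 0.0002
gripper_force: 0.0
```

```bash
python3 - <<'E'
from plan import *
a=snap('top','pics/t3.png');b=snap('side','pics/s3.png')
z=lambda a,o:cv2.resize(a[o[1]:o[1]+110,o[0]:o[0]+150],None,fx=2.6,fy=2.6,interpolation=2)
cv2.imwrite('pics/c3.png',np.hstack([z(a,(184,173)),z(b,(215,180))]))
E
```

```text
(no output)
```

View pics/c3.png

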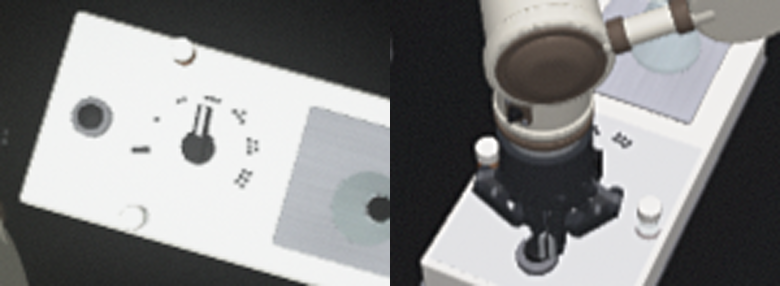

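The top view (left half) shows the pointer from hub (198,150) to tip (205,105), aimed at mark 3 (212,98). The vials have not moved. One more click to go.

```bash
python3 - <<'E'
from plan import *
print(arm.state()['eef_pos']);B=A1-72
row(np.r_[push(B,gap=.014),.185],B)
E
```

```text
[0.4964073  0.29053272 0.18081196]
[-3.000e-04  4.000e-04  6.840e-02 -3.079e-01  8.860e-02 -8.100e-03] 1
```

Call:
step_arm --moves "0 0 0.068 -0.308 0.089 -0.008 1;0 0 0.068 -0.308 0.089 -0.008 1;0 0 0.068 -0.308 0.089 -0.008 1;0 0 0.068 -0.308 0.089 -0.008 1;0 0 0.068 -0.308 0.089 -0.008 1"

```text
t: 5.1
eef_pos: [0.5356, 0.1271, 0.1858]
ee_rot: [2.497, 1.902, -0.002]
wrist_force: [0.2, 0.3, 0.7]
grip_width: 0.0003
gripper_force: 0.0
```

Call:
step_arm --moves "0 0 0 0 0 0 1;0 0 0 0 0 0 1"

```text
t: 5.27
eef_pos: [0.5339, 0.1335, 0.1854]
ee_rot: [-2.494, -1.91, 0.001]
wrist_force: [-1.2, -0.8, -0.1]
grip_width: 0.0001
gripper_force: 0.0
```

```bash
python3 - <<'E'
from plan import *
print(arm.state()['eef_pos']);B=A1-72
row(np.r_[push(B,gap=.014),.082],B)
E
```

```text
[0.53385619 0.13354328 0.18541829]
[-0.0003  0.     -0.0013  0.0023 -0.0006  0.2068] 1
```

Call:
step_arm --moves "0 0 0 0.002 0 0.06 1;0 0 0 0.002 0 0.12 1;0 0 0 0.002 0 0.17 1;0 0 0 0.002 0 0.207 1;0 0 0 0.002 0 0.207 1"

```text
t: 5.68
eef_pos: [0.5301, 0.1362, 0.0775]
ee_rot: [-2.487, -1.911, 0.012]
wrist_force: [-1.4, -0.5, -0.9]
grip_width: 0.0
gripper_force: 0.0
```

Call:
step_arm --moves "0 0 0 0 0 0 1;0 0 0 0 0 0 1"

```text
t: 5.85
eef_pos: [0.5352, 0.136, 0.0837]
ee_rot: [2.491, 1.912, 0.003]
wrist_force: [-0.2, -0.7, 0.4]
grip_width: 0.0
gripper_force: 0.0
```

```bash
python3 - <<'E'
from plan import *
print(arm.state()['eef_pos']);B=A1-72
for d in(0,6,11,16,20):row(np.r_[push(B-d),.082],B-d)
E
```

```text
[0.53517507 0.13595453 0.08368198]
[ 0.0006 -0.0002 -0.0005 -0.0311 -0.002   0.0033] 1
[ 0.0006 -0.0002  0.0328 -0.0382  0.0014  0.0033] 1
[ 0.0006 -0.0002  0.0606 -0.0443  0.0036  0.0033] 1
[ 0.0006 -0.0003  0.0883 -0.0506  0.0054  0.0033] 1
[ 0.0006 -0.0003  0.1106 -0.0558  0.0063  0.0033] 1
```

Call:
step_arm --moves "0 0 0 -0.018 -0.002 0.003 1;0 0 0 -0.031 -0.002 0.003 1;0 0 0.033 -0.038 0.001 0.003 1;0 0 0.061 -0.044 0.004 0.003 1;0 0 0.088 -0.051 0.005 0.003 1"

```text
t: 6.27
eef_pos: [0.5311, 0.1096, 0.0823]
ee_rot: [2.736, 1.542, 0.004]
wrist_force: [0.8, 0.8, 1.6]
grip_width: 0.0003
gripper_force: 0.8
```

Call:
step_arm --moves "0 0 0 0 0 0 1;0 0 0 0 0 0 1"

```text
t: 6.43
eef_pos: [0.5304, 0.1094, 0.0815]
ee_rot: [2.731, 1.552, 0.001]
wrist_force: [0.0, 0.0, 0.6]
grip_width: -0.0
gripper_force: 0.0
```

```bash
python3 - <<'E'
from plan import *
print(arm.state()['eef_pos']);B=A1-72
for d in(16,20,23):row(np.r_[push(B-d),.082],B-d)
E
```

```text
[0.53044893 0.10942279 0.08153341]
[ 0.0004 -0.0001  0.0005  0.0032 -0.0001 -0.0009] 1
[ 0.0003 -0.0001  0.0227 -0.0015  0.0023 -0.0009] 1
[ 0.0003 -0.0001  0.0394 -0.0052  0.0038 -0.0009] 1
```

Call:
step_arm --moves "0 0 0.023 -0.0015 0.002 0 1;0 0 0.04 -0.005 0.004 0 1;0 0 0.04 -0.005 0.004 0 1;0 0 0.04 -0.005 0.004 0 1"

```text
t: 6.77
eef_pos: [0.5306, 0.1067, 0.081]
ee_rot: [2.823, 1.379, 0.0]
wrist_force: [0.3, -0.3, -0.5]
grip_width: 0.0002
gripper_force: 0.0
```

Call:
step_arm --moves "0 0 0 0.04 0 0 1;0 0 0 0.04 0 -0.08 1;0 0 0 0.04 0 -0.16 1;0 0 0 0.04 0 -0.2 1;0 0 0 0.04 0 -0.2 1"

```text
t: 7.18
eef_pos: [0.5467, 0.1229, 0.1872]
ee_rot: [2.818, 1.377, 0.016]
wrist_force: [0.2, 0.3, -0.1]
grip_width: 0.0001
gripper_force: 0.0
```

```bash
python3 - <<'E'
from plan import *
p=W(0,.165)[:2];print(arm.state()['eef_pos'],p)
row(np.r_[p,.19],A1-72)
E
```

```text
[0.54667567 0.12286321 0.18722215] [0.52318555 0.22342896]
[ 0.0032 -0.0016 -0.128   0.1298 -0.1606 -0.0061] 1
```

Call:
step_arm --moves "0 0 -0.04 0.13 -0.16 -0.006 1;0 0 -0.08 0.13 -0.16 -0.006 1;0 0 -0.12 0.13 -0.16 -0.006 1;0 0 -0.128 0.13 -0.16 -0.006 1;0 0 -0.128 0.13 -0.16 -0.006 1"

```text
t: 7.6
eef_pos: [0.519, 0.2243, 0.1829]
ee_rot: [-2.488, -1.917, 0.002]
wrist_force: [0.0, 0.2, -0.4]
grip_width: 0.0003
gripper_force: 0.0
```

Call:
step_arm --moves "0 0 0 0 0 0 1;0 0 0 0 0 0 1;0 0 0 0 0 0 1"

```text
t: 7.85
eef_pos: [0.5201, 0.2224, 0.1835]
ee_rot: [-2.494, -1.91, 0.001]
wrist_force: [0.7, 0.1, 0.3]
grip_width: -0.0004
gripper_force: 0.0
```

```bash
python3 - <<'E'
from plan import *
a=snap('top','pics/t4.png');b=snap('side','pics/s4.png')
z=lambda a,o:cv2.resize(a[o[1]:o[1]+110,o[0]:o[0]+150],None,fx=2.6,fy=2.6,interpolation=2)
cv2.imwrite('pics/c4.png',np.hstack([z(a,(184,173)),z(b,(215,180))]))
# button cap centre by side/top images of the start
for n,im,h in(('top',cv2.imread('pics/top0.png'),.08),('side',cv2.imread('pics/side0.png'),.08)):
    q=proj(n,[W(0,.165,h)])[0].astype(int);m=np.zeros(im.shape[:2],np.uint8)
    m[q[1]-13:q[1]+14,q[0]-13:q[0]+14]=(im.max(2)<90)[q[1]-13:q[1]+14,q[0]-13:q[0]+14]
    k,l,s,c=cv2.connectedComponentsWithStats(m);i=1+s[1:,4].argmax();print(n,s[i],c[i],ray(n,[c[i]],h),ray(n,[c[i]],h+.01))
p=W(0,.165)[:2];print(arm.state()['eef_pos'],p);row(np.r_[p,.1],A1-72)
E
```

```text
top [214 213   9   9  66] [218.06060606 217.15151515] [[0.52180972 0.22348926 0.08      ]] [[0.52105387 0.22189579 0.09      ]]
side [266 272  11   9  81] [271.         275.90123457] [[0.52502203 0.2291243  0.08      ]] [[0.52347732 0.23559945 0.09      ]]
[0.52020811 0.22247021 0.1836646 ] [0.52318555 0.22342896]
[-1.000e-04  0.000e+00 -1.400e-03  3.400e-03  5.300e-03  1.673e-01] 1
```

View pics/c4.png

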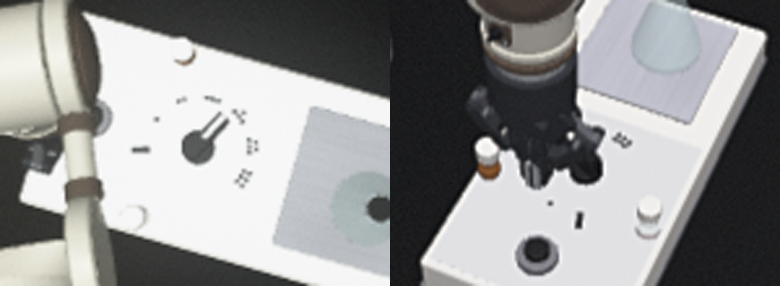

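The top view (left half) shows the pointer from hub (198,148) to about (225,117), towards mark 4 near (239,117). I check the angle numerically.

```bash
cat > ang.py <<'E'
from plan import *
def ang(f):
    im=cv2.imread(f);o=proj('top',[np.r_[D,.097]])[0]
    yy,xx=np.nonzero(im.max(2)<150);q=np.c_[xx,yy].astype(float)
    P=ray('top',q,.097);d=P[:,:2]-D;r=np.hypot(*d.T);k=(r>.021)&(r<.040)
    a=np.degrees(np.arctan2(d[k,1],d[k,0]));m=np.median(a)
    h=S(P[k][:,:2]);print(f,k.sum(),'median world',m,'dial deg from OFF',108+np.degrees(yaw)-m, np.percentile(a,[10,90]))
for f in('top0','t3','t4'):ang(f'pics/{f}.png')
E
python3 ang.py
```

```text
pics/top0.png 18 median world 65.24701292663079 dial deg from OFF 27.87907044739265 [48.47012831 71.19098694]
pics/t3.png 18 median world -17.96678307803104 dial deg from OFF 111.09286645205448 [-24.57461739   2.66667806]
pics/t4.png 24 median world -50.056607107002336 dial deg from OFF 143.18269048102576 [-56.27327811 -31.39823498]
```

The measured dial angle is 143°, against 144° for mark 4, so the dial is right. Now the button.

Call:
step_arm --moves "0 0 0 0.003 0.004 0.06 1;0 0 0 0.003 0.004 0.12 1;0 0 0 0.003 0.004 0.17 1;0 0 0 0.003 0.004 0.18 1;0 0 0 0.003 0.004 0.18 1"

```text
t: 8.37
eef_pos: [0.5208, 0.2234, 0.0918]
ee_rot: [-2.492, -1.909, 0.007]
wrist_force: [-0.2, -0.1, 0.5]
grip_width: -0.0
gripper_force: 0.0
```

Call:
step_arm --moves "0 0 0 0 0 0 1;0 0 0 0 0 0 1;0 0 0 0 0 0.008 1;0 0 0 0 0 0.016 1;0 0 0 0 0 0.02 1"

```text
t: 8.78
eef_pos: [0.5226, 0.2241, 0.084]
ee_rot: [2.493, 1.911, 0.001]
wrist_force: [-0.7, -0.2, -0.1]
grip_width: -0.0002
gripper_force: 0.0
```

Call:
step_arm --moves "0 0 0 0 0 0 1;0 0 0 0 0 0 1;0 0 0 0 0 0 1"

```text
t: 9.03
eef_pos: [0.5224, 0.2241, 0.0839]
ee_rot: [2.493, 1.911, 0.0]
wrist_force: [-0.2, 0.1, -1.0]
grip_width: 0.0001
gripper_force: 0.0
```

Call:
step_arm --moves "0 0 0 0 0 0.004 1;0 0 0 0 0 0.008 1;0 0 0 0 0 0.008 1;0 0 0 0 0 0.008 1"

```text
t: 9.37
eef_pos: [0.5228, 0.2241, 0.0802]
ee_rot: [2.493, 1.911, 0.001]
wrist_force: [0.3, 0.1, 3.0]
grip_width: 0.0001
gripper_force: 1.2
```

Call:
step_arm --moves "0 0 0 0 0 0.004 1;0 0 0 0 0 0.008 1;0 0 0 0 0 0.008 1;0 0 0 0 0 0.008 1"

```text
t: 9.7
eef_pos: [0.5228, 0.2241, 0.0762]
ee_rot: [2.493, 1.911, 0.001]
wrist_force: [0.7, 0.5, 5.4]
grip_width: 0.0
gripper_force: 2.4
```

Call:
step_arm --moves "0 0 0 0 0 0.003 1;0 0 0 0 0 0.006 1;0 0 0 0 0 0.006 1;0 0 0 0 0 0.006 1"

```text
t: 10.03
eef_pos: [0.523, 0.2242, 0.0758]
ee_rot: [2.492, 1.912, 0.001]
wrist_force: [-8.9, -3.0, 21.5]
grip_width: 0.0002
gripper_force: 10.9
```

It bottomed out at z 0.0758 with 21 N. I release and leave.

Call:
step_arm --moves "0 0 0 0 0 -0.02 1;0 0 0 0 0 -0.06 1;0 0 0 0 0 -0.14 1;0 0 0 0 0 -0.22 1;0 0 0 0 0 -0.28 1"

```text
t: 10.45
eef_pos: [0.5225, 0.2241, 0.2152]
ee_rot: [2.493, 1.911, 0.002]
wrist_force: [-0.0, 0.3, 0.9]
grip_width: 0.0001
gripper_force: 0.0
```

```bash
python3 -c "
from plan import *
print(arm.state()['eef_pos']);row(np.r_[.42,.4,.25],A1-72)"
```

```text
[0.52250454 0.22410419 0.21521211]
[ 4.000e-04 -2.000e-04 -9.000e-04  2.866e-01 -2.892e-01 -6.980e-02] 1
```

Call:
step_arm --moves "0 0 0 0.286 -0.289 -0.07 1;0 0 0 0.286 -0.289 -0.07 1;0 0 0 0.286 -0.289 -0.07 1;0 0 0 0.286 -0.289 -0.07 1;0 0 0 0.286 -0.289 -0.07 1"

```text
t: 10.87
eef_pos: [0.4182, 0.401, 0.2474]
ee_rot: [-2.493, -1.911, 0.002]
wrist_force: [0.6, -0.0, -0.1]
grip_width: 0.0
gripper_force: 0.0
```

Call:
step_arm --moves "0 0 0 0 0 0 1;0 0 0 0 0 0 1;0 0 0 0 0 0 1;0 0 0 0 0 0 1"

```text
t: 11.2
eef_pos: [0.4203, 0.3984, 0.2468]
ee_rot: [2.494, 1.909, -0.003]
wrist_force: [-0.8, 0.4, -0.4]
grip_width: 0.0
gripper_force: 0.0
```

```bash
python3 -c "
from ang import *
a=snap('top','pics/t5.png');ang('pics/t5.png');print(arm.state()['eef_pos'])
cv2.imwrite('pics/c5.png',cv2.resize(a,(784,588)))"
```

```text
pics/top0.png 18 median world 65.24701292663079 dial deg from OFF 27.87907044739265 [48.47012831 71.19098694]
pics/t3.png 18 median world -17.96678307803104 dial deg from OFF 111.09286645205448 [-24.57461739   2.66667806]
pics/t4.png 24 median world -50.056607107002336 dial deg from OFF 143.18269048102576 [-56.27327811 -31.39823498]
pics/t5.png 24 median world -50.056607107002336 dial deg from OFF 143.18269048102576 [-56.27327811 -31.39823498]
[0.42052114 0.39833096 0.24699657]
```

View pics/c5.png

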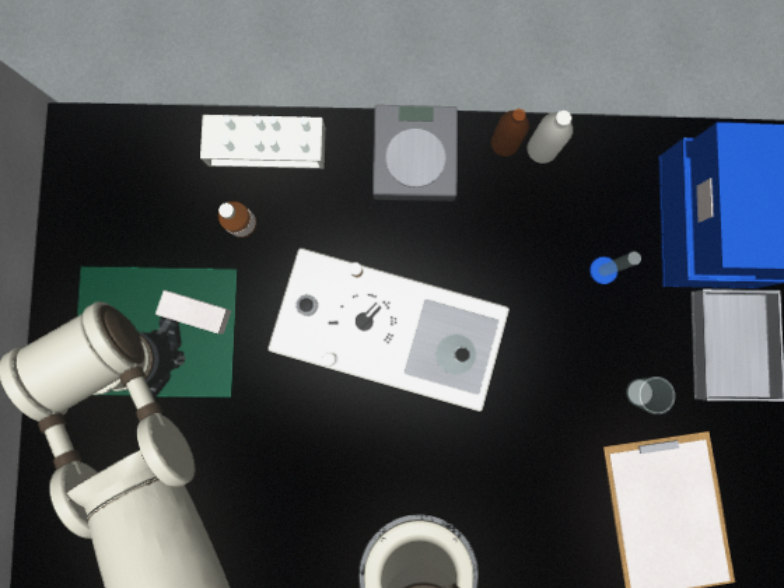

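The dial points at mark 4 (pointer tip about (378,305)), the button at (306,305) is up, and everything else is where it was. The arm is clear at z 0.25.

```bash
python3 -c "
from workcell import arm
print(arm.job_done())"
```

```text
the job is handed in; nothing more can be done
None
```

The job is handed in: the dial rests at mark 4 (measured 143° from OFF, 144° expected), the start button was pressed to its stop and released, the arm is clear, and nothing else visibly moved in the last top view.

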